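# Find and reject the perished rubber buffer

## Robot

A 6-joint arm with a two-finger parallel gripper is mounted at the origin on the work surface. World frame = base frame: x ahead of the robot, y to its left, z up, the work surface at z = 0. Lengths are in m, angles in rad, forces in N, time in s.
With the tool pointing down it reaches from about 0.375 to 0.975 m from the base axis. Payload 3.8 kg.
Tool frame: the origin (TCP) lies on the centre line of the jaws, within the pads' length; the fingertips stand 14 mm ahead of it and the grasp point (between the pads) lies 5 mm behind it (bot.finger_overhang is the distance from the TCP to the fingertips, in m); y points along the fingers, x is the direction in which the jaws open and shut, and the axes are right-handed (so a half turn about y gives the same grasp; the last joint's range is limited). The gripper opens to 85 mm and grips with 20 to 120 N. Pads are 22 mm wide; open, the fingers measure 114 mm over their backs; the gripper's body (76 mm by 85 mm) begins 54 mm behind the grasp point. The pads swing forward as they close: fully open they stand 13 mm farther back than shut.
Start: joints at [-1.321, 0.264, 1.604, -0, 1.274, -0.037], TCP at [0.191, -0.647, 0.245] pointing down, gripper open.
Joint ranges: [-2.63, 2.63], [-0.94, 2.18], [0.31, 2.57], [-1.31, 4.45], [0, 2.66], [-2.55, 2.55]. Speed limits (rad/s): [2.57, 2.57, 3.14, 3.14, 3.14, 3.14].

## Interface

Orientations are given as a rotation vector (axis times angle).
In Python, from workcell import readout, read_camera, bot, spotter gives the robot as it stands.
- The arm moves only by the tool jog_arm, never from a script. Its argument "increments" is a list of rows, each a list of 7 numbers: the shift along the tool's x, y, z in m, then the turn, a rotation vector about the tool's x, y, z in rad, then the opening, from 0 (shut) to 1 (fully open). A call has 1 to 10 rows; each row shifts and turns the pose as measured when the row begins, along the tool's axes as they then stand; what a row does not reach is not made up. A row lasts 1/8 s, in which the tool goes at most 62.5 mm and 10.7 degrees, less where a joint would pass 70% of its speed; a pose out of reach is approached as far as the arm can. A call with a gripper value outside its range is refused whole. The fingers move at their own pace and stop on an object; "force" is the grip in N (left out, the last holds). Time passes only in rows, so rows that do not move let the fingers close. It gives the time, the measured TCP pose, the force and the opening at its end, in the units of the state.
- readout.read_state(): the state, without advancing time (a new reading comes with each control period).
- read_camera(name): name is "scene" or "side" or "wrist"; returns a dict with "img" (400x640x3 uint8, blue, green, red), "range_z" (400x640 float32, m along the optical axis (not along the pixel's ray), 0 where there is no reading), "fx", "fy", "cx", "cy" (pixels), "distortion" ([k1, k2, p1, p2, k3] as OpenCV has them; the pictures are not rectified), "world_from_camera" (4x4, takes a point from camera to world coordinates). Camera axes: x right, y down, z forward; pixel columns grow to the right and rows downward; lengths in m; the calibration is good to about 2 mm. A picture is of the moment at which its call begins.
- bot.finish_job(): hands the job in, once; it reports no verdict.
Trained networks look in a picture, given as the dict that the camera call returned (one of the last four; its "shot" number tells which), for a name from the list of things; names that differ only in an ending like _2 or _b are one class to them, and where a whole thing is asked for, a point or a joint stands for the part that bears it (a point fixed in the world has none). Each returns a list of dicts, best first, with "p" (0 to 1); they miss things now and then, are a little off and sometimes report something else, mostly with a low value. They report only what shows in the picture. A call takes as long as a camera call. They do not tell look-alikes from the thing itself.
- spotter.masks_of(picture, thing): "mask" (400x640 bool, what is visible of it) and "location" ([column, row] in pixels, amid what is visible of it).
- spotter.spot_point(picture, thing): "location" ([column, row] in pixels: a listed point, or the origin of a listed thing).
The state is a dict: "time": time; "q": joint angles; "joint_vel": joint speeds; "joint_torque": joint torques, N m; "tool_pos": TCP position; "tcp_rot": TCP orientation; "wrist_force": force on the tool from outside, world axes, zero at the start; "torque": the same for the moment, N m; "width": opening from 0.0 (shut) to 1.0 (fully open).
Only numpy, scipy, OpenCV 4.12 (cv2) and the standard library are available. Lean on these libraries where they do the work, as an engineer would, in place of code of your own. Each camera call takes 0.05 s, during which the arm holds its last target. There are 200 camera calls.

## Task

Take the hand-held pin gauge from its stand and test the three rubber buffers in the tray one after another, starting at the end with the yellow strip: press the upright gauge's pin into the middle of each top face until its yellow band has just vanished (about 10 N), hold it steady there for half a second and note how far the pin sinks into the rubber; never press harder than 18 N. Then put the gauge back in its stand and stand the one soft, perished buffer, into which the pin sinks far deeper, upright on the floor of the red bin. Leave the two sound buffers standing in their pockets and do not disturb the other things.

Things in the scene. Friction and masses are not known exactly. Their poses are not given: they have to be found in the camera images.
- gauge: Hand-held hardness gauge, 170 g, hanging upright in its stand. Origin: centre of the underside of its round flange (52 mm diameter, 8 mm thick); z up. Above it a blue square grip, 24 x 24 mm, sides along the gauge's x and y, from 8 to 58 mm above the origin. Below, a barrel 34 mm in diameter reaching 34 mm down, from which the sprung pin sticks out 21 mm more.
- pin_tip (a point): Tip of the gauge's steel pin (8 mm in diameter), 55 mm below the gauge's origin when the pin is fully out; moves with the pin.
- pin (a joint): How far the pin is pushed back into the barrel, m: 0 fully out, 0.016 at its stop. Spring 1.5 N per mm without preload, so about 0.0067 at 10 N, when the yellow band round the pin's upper end has just vanished into the barrel.
- stand: Black gauge stand fixed to the bench: upright cup 68 mm in diameter, rim 70 mm high, bore 44 mm wide, on a steel foot 100 mm in diameter. Origin at the centre of its underside. The gauge's barrel hangs in the bore (5 mm of play all round), its flange resting on the rim, so that the gauge's origin is 70 mm above the stand's.
- tray: White tray fixed to the bench, 90 x 270 x 16 mm, origin at the centre of its underside. Three round pockets 47 mm wide and 10 mm deep on its y axis, at y = +85, 0 and -85 mm. A yellow strip marks its +y end: the pocket at +85 mm is to be tested first, the one at -85 mm last.
- buffer_a: One of three look-alike rubber buffers, any of which may be the perished one, in any pocket: upright black cylinder 40 mm in diameter, 50 mm tall, thin steel base, 150 g; origin at the centre of its underside, z up. Stands loose in a tray pocket, its underside 6 mm above the tray's. Can be gripped from above round its upper half.
- buffer_b: One of three look-alike rubber buffers, any of which may be the perished one, in any pocket: upright black cylinder 40 mm in diameter, 50 mm tall, thin steel base, 150 g; origin at the centre of its underside, z up. Stands loose in a tray pocket, its underside 6 mm above the tray's. Can be gripped from above round its upper half.
- buffer_c: One of three look-alike rubber buffers, any of which may be the perished one, in any pocket: upright black cylinder 40 mm in diameter, 50 mm tall, thin steel base, 150 g; origin at the centre of its underside, z up. Stands loose in a tray pocket, its underside 6 mm above the tray's. Can be gripped from above round its upper half.
- buffer_a_top (a point): Centre of this buffer's top face, 50 mm above its underside: the point to press; fixed to the rim, it does not sink. The middle of the face (23 mm across) is flush with the rim, yields like rubber under the pin and springs back: under 10 N a sound buffer sinks 2 to 3 mm, the perished one about 10 mm (stop at 17).
- buffer_b_top (a point): Centre of this buffer's top face, 50 mm above its underside: the point to press; fixed to the rim, it does not sink. The middle of the face (23 mm across) is flush with the rim, yields like rubber under the pin and springs back: under 10 N a sound buffer sinks 2 to 3 mm, the perished one about 10 mm (stop at 17).
- buffer_c_top (a point): Centre of this buffer's top face, 50 mm above its underside: the point to press; fixed to the rim, it does not sink. The middle of the face (23 mm across) is flush with the rim, yields like rubber under the pin and springs back: under 10 N a sound buffer sinks 2 to 3 mm, the perished one about 10 mm (stop at 17).
- bin: Red open bin for rejects, fixed to the bench: 170 mm along its x, 150 mm along its y, 55 mm high, walls 4 mm, floor 4 mm thick. Origin at the centre of its underside.
- filter: Bystander: orange filter canister, 68 mm in diameter, 76 mm tall, standing loose; origin at the centre of its underside.
- carton: Bystander: loose cardboard carton 70 x 90 x 50 mm; origin at the centre of its underside.
- plugbox: Bystander: loose yellow and black box 28 x 90 x 26 mm; origin at the centre of its underside.
There are look-alikes about, which are no part of the job. What is meant by the bin is not purple, and is the larger of those in its own colour.

How it is judged:
On the way, in this order (a step that is already met when the one before it is completed fails the run):
1. the buffer next to the yellow strip is tested: upright gauge pin on the middle of its top (within 9 mm) at 7.5 to 12.5 N for 0.3 s (((y of buffer_a in the frame of tray between 0.06 and 0.11 m and contact force between gauge and buffer_a between 7.5 and 12.5 N and horizontal distance between pin_tip and buffer_a_top below 0.009 m and angle between gauge's own z axis and vertical below 0.17 rad) or (y of buffer_b in the frame of tray between 0.06 and 0.11 m and contact force between gauge and buffer_b between 7.5 and 12.5 N and horizontal distance between pin_tip and buffer_b_top below 0.009 m and angle between gauge's own z axis and vertical below 0.17 rad) or (y of buffer_c in the frame of tray between 0.06 and 0.11 m and contact force between gauge and buffer_c between 7.5 and 12.5 N and horizontal distance between pin_tip and buffer_c_top below 0.009 m and angle between gauge's own z axis and vertical below 0.17 rad))), for 0.3 s.
2. the middle buffer is tested likewise (((y of buffer_a in the frame of tray between -0.025 and 0.025 m and contact force between gauge and buffer_a between 7.5 and 12.5 N and horizontal distance between pin_tip and buffer_a_top below 0.009 m and angle between gauge's own z axis and vertical below 0.17 rad) or (y of buffer_b in the frame of tray between -0.025 and 0.025 m and contact force between gauge and buffer_b between 7.5 and 12.5 N and horizontal distance between pin_tip and buffer_b_top below 0.009 m and angle between gauge's own z axis and vertical below 0.17 rad) or (y of buffer_c in the frame of tray between -0.025 and 0.025 m and contact force between gauge and buffer_c between 7.5 and 12.5 N and horizontal distance between pin_tip and buffer_c_top below 0.009 m and angle between gauge's own z axis and vertical below 0.17 rad))), for 0.3 s.
3. the last buffer is tested likewise (((y of buffer_a in the frame of tray between -0.11 and -0.06 m and contact force between gauge and buffer_a between 7.5 and 12.5 N and horizontal distance between pin_tip and buffer_a_top below 0.009 m and angle between gauge's own z axis and vertical below 0.17 rad) or (y of buffer_b in the frame of tray between -0.11 and -0.06 m and contact force between gauge and buffer_b between 7.5 and 12.5 N and horizontal distance between pin_tip and buffer_b_top below 0.009 m and angle between gauge's own z axis and vertical below 0.17 rad) or (y of buffer_c in the frame of tray between -0.11 and -0.06 m and contact force between gauge and buffer_c between 7.5 and 12.5 N and horizontal distance between pin_tip and buffer_c_top below 0.009 m and angle between gauge's own z axis and vertical below 0.17 rad))), for 0.3 s.
4. the gauge is back in its stand and the perished buffer stands in the red bin (horizontal distance between gauge and stand below 0.012 m and z of gauge in the frame of stand between 0.064 and 0.075 m and angle between gauge's own z axis and vertical below 0.12 rad and x of buffer_a in the frame of bin between -0.08 and 0.08 m and y of buffer_a in the frame of bin between -0.07 and 0.07 m and z of buffer_a in the frame of bin below 0.01 m and angle between buffer_a's own z axis and vertical below 0.2 rad), for 0.2 s.
At the end, for the whole second after the job is handed in: Perished buffer upright (0.2 rad) on the red bin's floor; both sound buffers in their pockets, moved under 15 mm; gauge upright in its stand, flange on the rim (within 12 mm of the axis, origin 64 to 75 mm above the stand's); all released and at rest (all of step 4 and z of each of buffer_b, buffer_c in the frame of tray below 0.01 m and angle between each of buffer_b, buffer_c's own z axis and vertical below 0.1 rad and distance of each of buffer_b, buffer_c from where it was at the start of the episode below 0.015 m and linear speed of each of buffer_a, buffer_b, buffer_c, gauge below 0.02 m/s); the robot touches nothing.
It fails at once if a buffer pressed with the gauge harder than 18 N (contact force between gauge and buffer_a above 18 N or contact force between gauge and buffer_b above 18 N or contact force between gauge and buffer_c above 18 N).
It fails at once if a sound buffer lifted out of its pocket (z of any of buffer_b, buffer_c in the frame of tray above 0.025 m).
It fails at once if a bystander moved more than 15 mm or knocked over (distance of any of filter, carton, plugbox from where it was at the start of the episode above 0.015 m or angle between any of filter, carton, plugbox's own z axis and vertical above 0.3 rad).
It also fails if it takes over 67 s, if anything falls off the work surface, if the arm or the gripper's body presses on something with over 40 N, if the wrist force passes 120 N, or if a joint passes its speed limit or range.

## Working session

There is one attempt and no reset: what is moved stays moved. The work goes in short steps, Python scripts to look and compute and a tool call to move; the robot and the scene stay as the last step left them, time stands still between calls to the robot, and variables do not carry over. Pictures are saved under pics/ and viewed, about 8 in all and at most 12, crops included, and the job is handed in when it is done.

Besides the shell and the picture viewer there is one more tool, called after "Request:" as a command line: name --pt "numbers of a row" for each row, then --argument value for the rest. jog_arm: Moves the arm, as the interface text tells. Its arguments: {"type":"object","properties":{"increments":{"type":"array"},"force":{"type":"number"}},"required":["increments"]}

```bash
mkdir -p pics; ls
cat > h.py <<'E'
import numpy as np, cv2
from workcell import readout, read_camera, bot, spotter
def world(p,mask_or_px):
    K=np.array([[p['fx'],0,p['cx']],[0,p['fy'],p['cy']],[0,0,1]]);D=np.array(p['distortion'],float)
    if getattr(mask_or_px,'dtype',None)==bool: v,u=np.nonzero(mask_or_px)
    else: u,v=np.array(mask_or_px).reshape(-1,2).round().astype(int).T
    z=p['range_z'][v,u];ok=z>0;u,v,z=u[ok],v[ok],z[ok]
    n=cv2.undistortPoints(np.stack([u,v],1).astype(float).reshape(-1,1,2),K,D).reshape(-1,2)
    c=np.c_[n*z[:,None],z,np.ones(len(z))]
    return (c@np.array(p['world_from_camera']).T)[:,:3]
E
python3 - <<'E'
from h import *
print(readout.read_state())
ims=[]
for c in('scene','side'):
    p=read_camera(c);ims.append(p['img'])
    print(c,np.round(p['world_from_camera'],3).tolist())
    for t in('gauge','stand','tray','buffer_a','bin','filter','carton','plugbox'):
        for m in spotter.masks_of(p,t):
            if m['p']<.3: continue
            w=world(p,m['mask'])
            if len(w)<5: continue
            top=w[w[:,2]>np.percentile(w[:,2],95)-.006]
            print(t,round(m['p'],2),np.round(m['location']),len(w),'min',w.min(0).round(3),'max',w.max(0).round(3),'topmid',((np.percentile(top,2,0)+np.percentile(top,98,0))/2).round(3))
cv2.imwrite('pics/1.png',cv2.resize(np.vstack(ims),(480*1,600)) if 0 else ims[0]);cv2.imwrite('pics/2.png',ims[1])
E
```

```text
pics
{'time': 0.0, 'q': array([-1.32091723e+00,  2.64739651e-01,  1.60536413e+00, -8.39309918e-06,
        1.27369289e+00, -3.68665296e-02]), 'joint_vel': array([ 0.00059294, -0.00032555, -0.00096729, -0.00066341, -0.00146607,
       -0.00029745]), 'joint_torque': array([-1.42369005e-03, -5.15115058e+01, -3.67310643e+01, -2.21245136e-05,
        1.29829219e-02,  2.48039652e-05]), 'tool_pos': array([ 0.19075776, -0.64676296,  0.24397642]), 'tcp_rot': array([-1.32989308,  0.99663967, -0.9937805 ]), 'wrist_force': array([-0.39750602, -1.18548274, -0.85456179]), 'torque': array([-0.00629082, -0.01569862, -0.00207261]), 'width': 0.9991249803654502}
scene [[0.668, 0.551, -0.501, 1.359], [0.744, -0.482, 0.463, -0.615], [0.014, -0.682, -0.731, 1.263], [0.0, 0.0, 0.0, 1.0]]
gauge 0.55 [199. 266.] 262 min [ 0.388 -0.333 -0.006] max [ 0.507 -0.267  0.131] topmid [ 0.481 -0.311  0.126]
stand 0.81 [204. 279.] 647 min [ 0.437 -0.359 -0.007] max [ 0.532 -0.257  0.074] topmid [ 0.489 -0.31   0.068]
tray 0.88 [298. 242.] 1449 min [ 0.478 -0.127 -0.008] max [0.62  0.154 0.055] topmid [0.555 0.012 0.01
[... 1794 characters left out ...]
.076 0.013] max [0.583 0.114 0.06 ] topmid [0.566 0.096 0.057]
bin 0.81 [304. 163.] 2552 min [ 0.456  0.227 -0.002] max [0.678 0.484 0.06 ] topmid [0.558 0.321 0.055]
bin 0.73 [232. 150.] 1370 min [ 0.258  0.368 -0.004] max [0.412 0.557 0.046] topmid [0.337 0.435 0.04 ]
bin 0.73 [306. 119.] 1846 min [ 0.512  0.49  -0.002] max [0.722 0.738 0.058] topmid [0.607 0.577 0.054]
filter 0.59 [447. 307.] 1102 min [ 0.75  -0.257  0.   ] max [ 0.859 -0.191  0.08 ] topmid [ 0.785 -0.223  0.076]
carton 0.7 [417. 242.] 1198 min [ 0.753 -0.078 -0.001] max [0.84  0.035 0.056] topmid [ 0.796 -0.027  0.051]
plugbox 0.83 [378. 177.] 277 min [0.763 0.187 0.   ] max [0.796 0.275 0.031] topmid [0.78  0.231 0.027]
```

View pics/1.png

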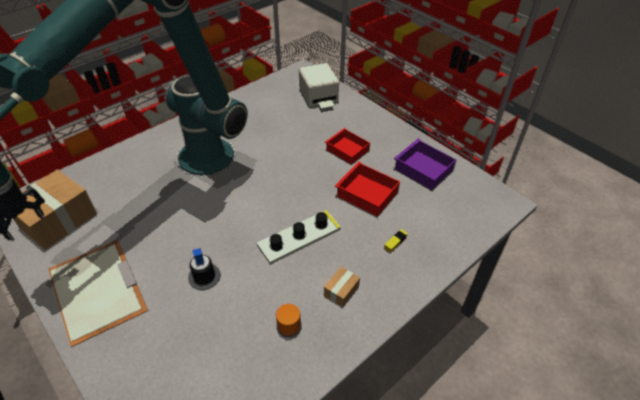

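View pics/2.png

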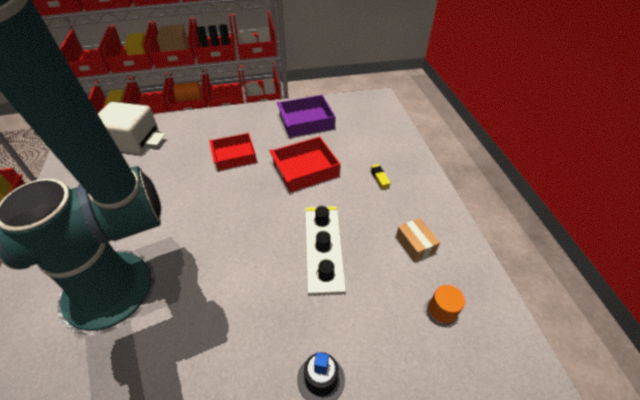

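```bash
cat >> h.py <<'E'
from scipy.spatial.transform import Rotation as Rot
def go(pos,jaw=None):
    """tool-frame shift to pos; turn (tool axes) making y straight down and x at angle jaw (mod pi, nearest)"""
    s=readout.read_state();R=Rot.from_rotvec(s['tcp_rot']).as_matrix()
    cur=np.arctan2(R[1,0],R[0,0]); a=cur if jaw is None else cur+(jaw-cur+np.pi/2)%np.pi-np.pi/2
    x=np.array([np.cos(a),np.sin(a),0]);y=np.array([0,0,-1.]);T=np.c_[x,y,np.cross(x,y)]
    print('t',round(s['time'],2),'tcp',s['tool_pos'].round(4),'w',round(s['width'],3),'F',s['wrist_force'].round(1),'yaw',cur.round(3),'q6',s['q'][5].round(2))
    print('shift',(R.T@(np.array(pos)-s['tool_pos'])).round(4),'turn',Rot.from_matrix(R.T@T).as_rotvec().round(4))
    return R
E
python3 - <<'E'
from h import *
print(go([.478,-.310,.25]).round(3))
p=read_camera('wrist');print(np.round(p['world_from_camera'],3).tolist())
p=read_camera('side')
hsv=cv2.cvtColor(p['img'],cv2.COLOR_BGR2HSV)
m=(abs(hsv[...,0].astype(int)-112)<12)&(hsv[...,1]>120);m[:340]=0
w=world(p,m);w=w[abs(w[:,2]-.128)<.004];print(len(w),cv2.minAreaRect((w[:,:2]*1000).astype(np.float32)))
E
```

```text
t 0.9 tcp [ 0.1909 -0.6474  0.2453] w 0.997 F [-0.4  0.1  0.7] yaw -1.284 q6 -0.04
shift [-0.2425 -0.0047  0.3708] turn [-0.  0.  0.]
[[ 0.283  0.     0.959]
 [-0.959 -0.     0.283]
 [ 0.    -1.     0.   ]]
[[0.283, -0.915, -0.288, 0.265], [-0.959, -0.269, -0.086, -0.627], [0.001, 0.301, -0.954, 0.375], [0.0, 0.0, 0.0, 1.0]]
170 ((477.9327087402344, -309.9036865234375), (23.73923110961914, 22.518619537353516), 69.36192321777344)
```

Request:
jog_arm --pt "-0.03 0 0.046 0 0 0 1" --pt "-0.03 0 0.046 0 0 0 1" --pt "-0.03 0 0.046 0 0 0 1" --pt "-0.03 0 0.046 0 0 0 1" --pt "-0.03 0 0.046 0 0 0 1" --pt "-0.03 0 0.046 0 0 0 1" --pt "-0.03 0 0.046 0 0 0 1" --pt "-0.03 0 0.046 0 0 0 1" --pt "0 0 0 0 -0.18 0 1" --pt "0 0 0 0 -0.18 0 1"

```text
time: 2.25
tool_pos: [0.4858, -0.3039, 0.2464]
tcp_rot: [-1.451, 0.711, -0.72]
wrist_force: [0.3, 0.2, 0.1]
width: 0.999
```

```bash
python3 -c "
from h import *
go([.478,-.310,.25],-.36)"
```

```text
t 2.25 tcp [ 0.4858 -0.3039  0.2464] w 0.999 F [0.3 0.2 0.1] yaw -0.917 q6 0.31
shift [ 0.0001 -0.0036 -0.0099] turn [ 5.000e-04 -5.568e-01  6.000e-03]
```

Request:
jog_arm --pt "0 0 -0.01 0 -0.18 0 1" --pt "0 0 0 0 -0.18 0 1" --pt "0 0 0 0 -0.18 0 1" --pt "0 0 0 0 0 0 1"

```text
time: 2.75
tool_pos: [0.4782, -0.3093, 0.2469]
tcp_rot: [-1.556, 0.277, -0.287]
wrist_force: [-0.1, 0.2, -0.1]
width: 1.001
```

Run:
```python
from h import *
go([.478,-.310,.25],-.36)
p=read_camera('wrist')
hsv=cv2.cvtColor(p['img'],cv2.COLOR_BGR2HSV)
m=(abs(hsv[...,0].astype(int)-112)<12)&(hsv[...,1]>120)
w=world(p,m);w=w[abs(w[:,2]-.128)<.005];print(len(w),w[:,2].mean(),cv2.minAreaRect((w[:,:2]*1000).astype(np.float32)))
cv2.imwrite('pics/3.png',p['img'])
```

```text
t 2.75 tcp [ 0.4782 -0.3093  0.2469] w 1.001 F [-0.1  0.2 -0.1] yaw -0.359 q6 -0.26
shift [ 0.0001 -0.0031 -0.0007] turn [0.0022 0.0006 0.0064]
901 0.1284987313486053 ((477.73797607421875, -309.5453796386719), (23.3179874420166, 23.2952938079834), 66.77716064453125)
```

View pics/3.png

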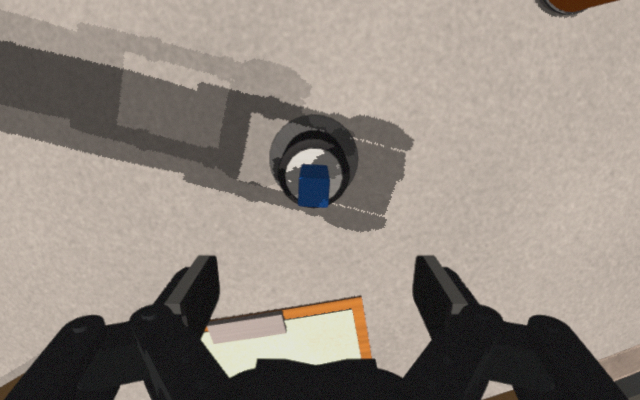

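Request:
jog_arm --pt "0 0.045 -0.0005 0.002 0.025 0.006 1" --pt "0 0.045 0 0 0 0 1" --pt "0 0.04 0 0 0 0 1" --pt "0 0 0 0 0 0 1"

```text
time: 3.3
tool_pos: [0.4801, -0.3113, 0.1162]
tcp_rot: [-1.55, 0.309, -0.318]
wrist_force: [-1.0, -0.5, 0.3]
width: 1.001
```

```bash
python3 -c "
from h import *
go([.4778,-.3097,.1],-.385)"
```

```text
t 3.3 tcp [ 0.4801 -0.3113  0.1162] w 1.001 F [-1.  -0.5  0.3] yaw -0.4 q6 -0.22
shift [-0.0028  0.0162  0.0006] turn [ 0.0012 -0.0145  0.0055]
```

Request:
jog_arm --pt "-0.0025 0.015 0.0005 0.001 -0.012 0.005 1" --pt "0 0 0 0 0 0 1" --pt "0 0 0 0 0 0 0.15" --pt "0 0 0 0 0 0 0.15" --pt "0 0 0 0 0 0 0.15" --pt "0 0 0 0 0 0 0.15" --pt "0 0 0 0 0 0 0.15" --force 70

```text
time: 4.18
tool_pos: [0.4807, -0.3121, 0.1071]
tcp_rot: [-1.553, 0.3, -0.311]
wrist_force: [-1.1, 0.2, -1.5]
width: 0.269
```

```bash
python3 -c "
from h import *
go([.4778,-.3097,.26],-.385)"
```

```text
t 4.17 tcp [ 0.4807 -0.3121  0.1071] w 0.269 F [-1.1  0.2 -1.5] yaw -0.389 q6 -0.23
shift [-0.0024 -0.1529  0.0007] turn [ 0.0026 -0.0043  0.0079]
```

Request:
jog_arm --pt "0 -0.03 0 0 0 0 0.15" --pt "0 -0.04 0 0 0 0 0.15" --pt "0 -0.04 0 0 0 0 0.15" --pt "0 -0.03 0 0 0 0 0.15" --pt "0 0 0 0 0 0 0.15"

```text
time: 4.8
tool_pos: [0.4802, -0.311, 0.248]
tcp_rot: [-1.552, 0.3, -0.312]
wrist_force: [0.8, -0.3, -2.3]
width: 0.273
```

```bash
python3 -c "
from h import *
go([.566,.096,.23])
p=read_camera('side')
for t in ('buffer_a_top','tray','bin'):
    for m in spotter.spot_point(p,t): print(t,round(m['p'],2),np.round(m['location']),world(p,m['location']).round(4))
hsv=cv2.cvtColor(p['img'],cv2.COLOR_BGR2HSV)
for m in spotter.masks_of(p,'buffer_a'):
    w=world(p,m['mask']); w=w[w[:,2]>.053]
    if len(w)>8: print(m['p'],len(w),cv2.minEnclosingCircle((w[:,:2]*1000).astype(np.float32)), w.mean(0).round(4))
for m in spotter.masks_of(p,'gauge'):
    w=world(p,m['mask']); print('gauge',m['p'],len(w),w.min(0).round(3),w.max(0).round(3))
cv2.imwrite('pics/4.png',p['img'])
"
```

```text
t 4.8 tcp [ 0.4802 -0.311   0.248 ] w 0.273 F [ 0.8 -0.3 -2.3] yaw -0.39 q6 -0.23
shift [-0.0754  0.0169  0.4091] turn [ 0.0013 -0.      0.0078]
bin 0.78 [234. 154.] [[0.3384 0.446  0.0016]]
bin 0.61 [309. 120.] [[ 0.4745 -0.2496  0.6075]]
0.61 38 ((793.3798828125, -27.70907974243164), 46.256080627441406) [ 0.7946 -0.0222  0.0536]
gauge 0.82 571 [ 0.457 -0.335  0.003] [ 0.532 -0.249  0.305]
```

View pics/4.png

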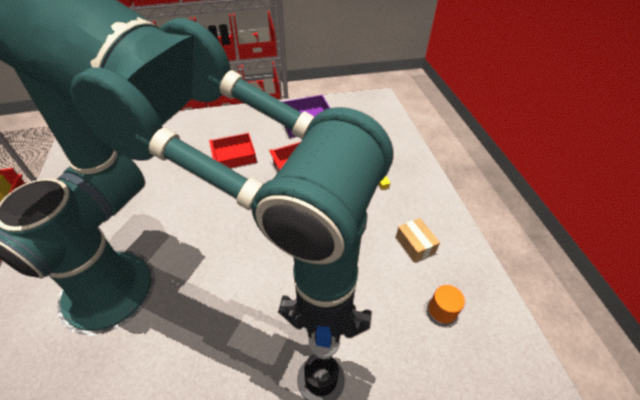

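Request:
jog_arm --pt "-0.0095 0 0.05 0.001 0 0.008 0.15" --pt "-0.0095 0 0.05 0 0 0 0.15" --pt "-0.0095 0 0.05 0 0 0 0.15" --pt "-0.0095 0 0.05 0 0 0 0.15" --pt "-0.0095 0 0.05 0 0 0 0.15" --pt "-0.0095 0 0.05 0 0 0 0.15" --pt "-0.0095 0 0.05 0 0 0 0.15" --pt "-0.0065 0 0.035 0 0 0 0.15" --pt "0 0 0 0 0 0 0.15"

```text
time: 6.22
tool_pos: [0.5547, 0.0861, 0.2317]
tcp_rot: [-1.545, 0.329, -0.288]
wrist_force: [0.2, -0.2, -2.0]
width: 0.272
```

Run:
```python
from h import *
go([.566,.096,.23])
def look(tag):
    p=read_camera('wrist')
    for t in ('buffer_a_top','pin_tip','gauge'):
        for m in spotter.spot_point(p,t): print(t,round(m['p'],2),np.round(m['location']),world(p,m['location']).round(4))
    for t in ('buffer_a','gauge'):
      for m in spotter.masks_of(p,t):
        w=world(p,m['mask']); 
        if len(w)>8: print(t,m['p'],len(w),w.min(0).round(3),w.max(0).round(3))
    cv2.imwrite(tag,p['img'])
look('pics/5.png')
```

```text
t 6.22 tcp [0.5547 0.0861 0.2317] w 0.272 F [ 0.2 -0.2 -2. ] yaw -0.393 q6 0.49
shift [0.0067 0.0015 0.0135] turn [ 0.0015  0.     -0.0262]
gauge 0.89 [315. 234.] [[0.5595 0.0979 0.22  ]]
gauge 0.37 [574. 311.] [[ 0.7705 -0.1915  0.0286]]
buffer_a 0.64 1737 [0.54  0.066 0.006] [0.587 0.117 0.059]
gauge 0.83 9199 [0.53  0.004 0.006] [0.58  0.113 0.255]
```

View pics/5.png

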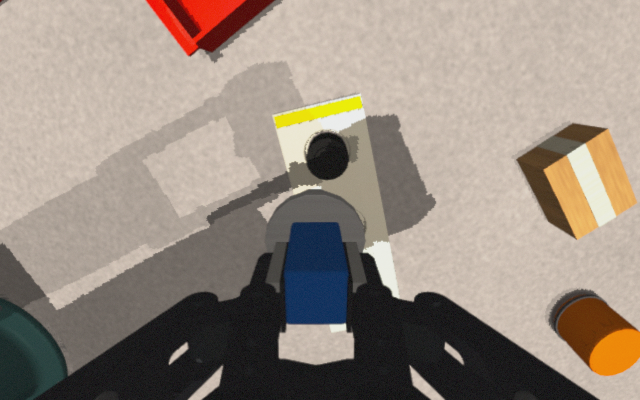

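Request:
jog_arm --pt "0.0065 0 0.0135 0.001 0 -0.026 0.15" --pt "0 0.03 0 0 0 0 0.15" --pt "0 0.025 0 0 0 0 0.15" --pt "0 0 0 0 0 0 0.15"

```text
time: 7.02
tool_pos: [0.5697, 0.0917, 0.1783]
tcp_rot: [-1.547, 0.308, -0.324]
wrist_force: [0.5, 0.2, -1.2]
width: 0.273
```

Run:
```python
from h import *
go([.566,.096,.15])
for c in('wrist','side','scene'):
    p=read_camera(c)
    for t in ('buffer_a_top','pin_tip'):
        for m in spotter.spot_point(p,t): print(c,t,round(m['p'],2),np.round(m['location']),world(p,m['location']).round(4))
    for m in spotter.masks_of(p,'buffer_a'):
        w=world(p,m['mask']); w=w[(w[:,2]>.053)&(w[:,2]<.062)]
        if len(w)>8: print(c,round(m['p'],2),len(w),w.min(0).round(3),w.max(0).round(3),w.mean(0).round(3))
```

```text
t 7.03 tcp [0.5697 0.0917 0.1783] w 0.273 F [ 0.5  0.2 -1.2] yaw -0.403 q6 0.52
shift [-0.0054  0.0283  0.0025] turn [-0.0028  0.      0.0095]
wrist 0.94 1217 [0.546 0.086 0.053] [0.585 0.116 0.059] [0.567 0.103 0.056]
wrist 0.87 322 [ 0.522 -0.073  0.053] [ 0.546 -0.054  0.058] [ 0.535 -0.062  0.056]
side buffer_a_top 0.7 [325. 236.] [[0.5561 0.0112 0.0575]]
side 0.72 158 [ 0.532 -0.007  0.053] [0.569 0.033 0.06 ] [0.551 0.012 0.057]
side 0.64 182 [ 0.521 -0.094  0.053] [ 0.559 -0.056  0.061] [ 0.54  -0.076  0.057]
side 0.49 126 [0.546 0.078 0.053] [0.581 0.12  0.061] [0.565 0.097 0.057]
scene buffer_a_top 0.74 [296. 224.] [[0.5407 0.0124 0.056 ]]
scene pin_tip 0.25 [301. 236.] [[0.5698 0.0082 0.0246]]
scene 0.68 51 [0.552 0.076 0.053] [0.587 0.111 0.06 ] [0.569 0.095 0.056]
scene 0.62 60 [ 0.535 -0.008  0.053] [0.573 0.03  0.06 ] [0.553 0.01  0.056]
scene 0.48 61 [ 0.525 -0.093  0.053] [ 0.562 -0.059  0.061] [ 0.543 -0.076  0.055]
```

Request:
jog_arm --pt "-0.0054 0.012 0.0025 -0.003 0 0.009 0.15" --pt "0 0 0 0 0 0 0.15" --pt "0 0 0 0 0 0 0.15"

```text
time: 8.0
tool_pos: [0.5664, 0.0966, 0.1672]
tcp_rot: [-1.547, 0.314, -0.318]
wrist_force: [0.3, 0.2, -1.2]
width: 0.273
```

Run:
```python
from h import *
go([.566,.096,.15])
```

```text
t 8.0 tcp [0.5664 0.0966 0.1672] w 0.273 F [ 0.3  0.2 -1.2] yaw -0.403 q6 0.53
shift [-0.0002  0.0172 -0.0007] turn [-0.0011  0.      0.0024]
```

Request:
jog_arm --pt "0 0.01 0 0 0 0.002 0.15" --pt "0 0.01 0 0 0 0 0.15" --pt "0 0.003 0 0 0 0 0.15" --pt "0 0 0 0 0 0 0.15"

```text
time: 8.5
tool_pos: [0.5673, 0.0967, 0.1438]
tcp_rot: [-1.546, 0.314, -0.317]
wrist_force: [-1.9, 0.8, 3.0]
width: 0.271
```

Run:
```python
from h import *
go([.566,.096,.14])
```

```text
t 8.5 tcp [0.5673 0.0967 0.1438] w 0.271 F [-1.9  0.8  3. ] yaw -0.403 q6 0.53
shift [-0.0009  0.0038 -0.0012] turn [-0.0021  0.      0.0015]
```

Request:
jog_arm --pt "0 0.002 0 0 0 0 0.15" --pt "0 0.002 0 0 0 0 0.15" --pt "0 0 0 0 0 0 0.15"

```text
time: 8.88
tool_pos: [0.5675, 0.0968, 0.1418]
tcp_rot: [-1.546, 0.314, -0.318]
wrist_force: [-2.5, 0.1, 5.2]
width: 0.272
```

Run:
```python
from h import *
go([.566,.096,.139])
```

```text
t 8.88 tcp [0.5675 0.0968 0.1418] w 0.272 F [-2.5  0.1  5.2] yaw -0.403 q6 0.53
shift [-0.0011  0.0028 -0.0013] turn [-0.0023  0.      0.0018]
```

Request:
jog_arm --pt "0 0.002 0 0 0 0 0.15" --pt "0 0.0025 0 0 0 0 0.15" --pt "0 0.0005 0 0 0 0 0.15"

```text
time: 9.25
tool_pos: [0.5677, 0.0969, 0.1397]
tcp_rot: [-1.545, 0.313, -0.318]
wrist_force: [-4.0, -0.4, 8.3]
width: 0.273
```

Run:
```python
from h import *
go([.566,.096,.139])
for c in('side','wrist'):
    p=read_camera(c)
    for t in ('pin_tip',):
        for m in spotter.spot_point(p,t): print(c,t,round(m['p'],2),np.round(m['location']),world(p,m['location']).round(4))
    cv2.imwrite(f'pics/6{c}.png',p['img'])
s=readout.read_state();print(s['time'],s['wrist_force'],s['tool_pos'])
```

```text
t 9.25 tcp [0.5677 0.0969 0.1397] w 0.273 F [-4.  -0.4  8.3] yaw -0.403 q6 0.53
shift [-0.0012  0.0006 -0.0015] turn [-0.0028  0.      0.0025]
side pin_tip 0.71 [325. 276.] [[ 0.5337 -0.0923  0.0401]]
9.45 [-2.6099398  -0.3234323   7.63956492] [0.56778363 0.09688291 0.13976431]
```

Request:
jog_arm --pt "0 0.0005 0 0 0 0 0.15" --pt "0 0.0005 0 0 0 0 0.15" --pt "0 0.0003 0 0 0 0 0.15" --pt "0 0.0003 0 0 0 0 0.15" --pt "0 0.0003 0 0 0 0 0.15"

```text
time: 10.07
tool_pos: [0.5676, 0.0968, 0.1421]
tcp_rot: [-1.545, 0.313, -0.318]
wrist_force: [-2.5, 0.3, 4.7]
width: 0.274
```

Run:
```python
from h import *
go([.552,.011,.165],-.403)
```

```text
t 10.07 tcp [0.5676 0.0968 0.1421] w 0.274 F [-2.5  0.3  4.7] yaw -0.402 q6 0.53
shift [ 0.0193 -0.0231 -0.085 ] turn [-0.0029  0.0007  0.0032]
```

Request:
jog_arm --pt "0 0.0022 0 0 0 0 0.15" --pt "0 0.0025 0 0 0 0 0.15" --pt "0 0.001 0 0 0 0 0.15"

```text
time: 10.45
tool_pos: [0.5676, 0.0969, 0.1392]
tcp_rot: [-1.545, 0.312, -0.319]
wrist_force: [-3.6, -1.4, 7.9]
width: 0.268
```

```bash
cat >> h.py <<'E'
def hold(n):
    for i in range(n):
        s=readout.read_state();print(round(s['time'],2),s['wrist_force'].round(1),s['tool_pos'].round(4))
        if not 4.5<s['wrist_force'][2]<12: break
        read_camera('side')
E
python3 - <<'E'
from h import *
hold(12)
go([.552,.011,.165],-.403)
E
```

```text
10.45 [-3.6 -1.4  7.9] [0.5676 0.0969 0.1392]
10.5 [-4.1 -0.4  8.2] [0.5677 0.0969 0.1393]
10.55 [-3.  -1.2  8.2] [0.5677 0.0969 0.1394]
10.6 [-3.5 -0.2  8.5] [0.5678 0.0969 0.1394]
10.65 [-3.2  0.1  7.5] [0.5677 0.0969 0.1394]
10.7 [-3.7 -0.8  7.5] [0.5678 0.0969 0.1394]
10.75 [-2.4 -1.1  8.1] [0.5677 0.0969 0.1394]
10.8 [-3.1 -0.5  8.3] [0.5677 0.0969 0.1394]
10.85 [-3.5 -0.7  8. ] [0.5677 0.0969 0.1394]
10.9 [-2.8 -0.5  7.5] [0.5677 0.0969 0.1394]
10.95 [-3.1  0.4  7.9] [0.5678 0.0969 0.1394]
11.0 [-3.1  0.   7.9] [0.5677 0.0969 0.1394]
t 11.05 tcp [0.5678 0.0969 0.1394] w 0.272 F [-3.6 -0.5  8. ] yaw -0.402 q6 0.53
shift [ 0.0192 -0.0258 -0.0851] turn [-0.0033  0.0007  0.0038]
```

Request:
jog_arm --pt "0 -0.015 0 0 0 0 0.15" --pt "0 -0.015 0 0 0 0 0.15" --pt "0.0095 0 -0.043 -0.003 0 0.004 0.15" --pt "0.0095 0 -0.042 0 0 0 0.15" --pt "0 0 0 0 0 0 0.15"

```text
time: 11.68
tool_pos: [0.5529, 0.0097, 0.1726]
tcp_rot: [-1.547, 0.311, -0.317]
wrist_force: [-0.0, 1.1, -1.9]
width: 0.274
```

Run:
```python
from h import *
go([.552,.011,.145],-.403)
```

```text
t 11.68 tcp [0.5529 0.0097 0.1726] w 0.274 F [-0.   1.1 -1.9] yaw -0.4 q6 0.37
shift [-0.0014  0.0276  0.0008] turn [-0.0017  0.0029  0.0036]
```

Request:
jog_arm --pt "-0.001 0.01 0.0008 -0.002 0 0.004 0.15" --pt "0 0.01 0 0 0 0 0.15" --pt "0 0.008 0 0 0 0 0.15" --pt "0 0 0 0 0 0 0.15"

```text
time: 12.18
tool_pos: [0.5532, 0.0127, 0.1431]
tcp_rot: [-1.548, 0.312, -0.313]
wrist_force: [-0.1, -1.2, 2.0]
width: 0.273
```

Run:
```python
from h import *
hold(1)
go([.552,.011,.1395],-.403)
```

```text
12.18 [-0.1 -1.2  2. ] [0.5532 0.0127 0.1431]
t 12.18 tcp [0.5532 0.0127 0.1431] w 0.273 F [-0.1 -1.2  2. ] yaw -0.398 q6 0.38
shift [-0.0005  0.0036 -0.0021] turn [-0.0001  0.005   0.0007]
```

Request:
jog_arm --pt "0 0.003 0 0 0 0 0.15" --pt "0 0.0025 0 0 0 0 0.15" --pt "0 0.001 0 0 0 0 0.15"

```text
time: 12.55
tool_pos: [0.5536, 0.0128, 0.1378]
tcp_rot: [-1.549, 0.311, -0.312]
wrist_force: [-2.3, -1.9, 5.3]
width: 0.273
```

Run:
```python
from h import *
hold(4)
go([.552,.011,.1395],-.403)
```

```text
12.55 [-2.3 -1.9  5.3] [0.5536 0.0128 0.1378]
12.6 [-2.6 -1.3  4.7] [0.5535 0.0128 0.1378]
12.65 [-1.5 -1.5  4. ] [0.5535 0.0128 0.1378]
t 12.65 tcp [0.5535 0.0128 0.1378] w 0.272 F [-1.5 -1.5  4. ] yaw -0.397 q6 0.38
shift [-0.0007 -0.0017 -0.0022] turn [0.0006 0.006  0.0011]
```

Request:
jog_arm --pt "0 0.003 -0.001 0 0 0 0.15" --pt "0 0.003 0 0 0 0 0.15" --pt "0 0.0012 0 0 0 0 0.15"

```text
time: 13.02
tool_pos: [0.5534, 0.0125, 0.1325]
tcp_rot: [-1.547, 0.311, -0.313]
wrist_force: [-3.8, -1.6, 7.5]
width: 0.272
```

Run:
```python
from h import *
hold(12)
go([.541,-.076,.165],-.403)
```

```text
13.03 [-3.8 -1.6  7.5] [0.5534 0.0125 0.1325]
13.07 [-3.1 -0.7  7.7] [0.5534 0.0125 0.1326]
13.12 [-3.8 -1.5  7.4] [0.5534 0.0125 0.1327]
13.18 [-3.4 -1.5  7.1] [0.5535 0.0124 0.1327]
13.22 [-4.1 -1.6  7.5] [0.5535 0.0125 0.1327]
13.28 [-3.2 -0.7  7.9] [0.5535 0.0124 0.1327]
13.32 [-3.2 -1.4  7.7] [0.5535 0.0125 0.1327]
13.38 [-2.9 -2.1  7. ] [0.5534 0.0125 0.1327]
13.43 [-3.1 -0.5  7.8] [0.5535 0.0125 0.1327]
13.47 [-3.7 -1.1  6.8] [0.5535 0.0125 0.1327]
13.53 [-2.5 -0.8  7.7] [0.5535 0.0125 0.1327]
13.57 [-3.1 -0.8  7.9] [0.5535 0.0125 0.1328]
t 13.62 tcp [0.5535 0.0125 0.1327] w 0.27 F [-4.8 -2.1  7.6] yaw -0.398 q6 0.37
shift [ 0.0228 -0.0323 -0.0863] turn [-0.0013  0.0052  0.0014]
```

Request:
jog_arm --pt "0 -0.02 0 0 0 0 0.15" --pt "0 -0.02 0 0 0 0 0.15" --pt "0.0115 0 -0.043 -0.001 0 0.001 0.15" --pt "0.0115 0 -0.043 0 0 0 0.15" --pt "0 0 0 0 0 0 0.15"

```text
time: 14.25
tool_pos: [0.5423, -0.0759, 0.174]
tcp_rot: [-1.545, 0.308, -0.314]
wrist_force: [0.1, 0.6, -1.9]
width: 0.271
```

Run:
```python
from h import *
go([.541,-.076,.1435],-.403)
```

```text
t 14.25 tcp [ 0.5423 -0.0759  0.174 ] w 0.271 F [ 0.1  0.6 -1.9] yaw -0.396 q6 0.21
shift [-0.0012  0.0305 -0.0007] turn [-0.0042  0.0065  0.0028]
```

Request:
jog_arm --pt "-0.001 0.01 -0.0007 -0.004 0 0.003 0.15" --pt "0 0.01 0 0 0 0 0.15" --pt "0 0.01 0 0 0 0 0.15" --pt "0 0 0 0 0 0 0.15"

```text
time: 14.75
tool_pos: [0.5417, -0.0742, 0.1423]
tcp_rot: [-1.548, 0.309, -0.31]
wrist_force: [-1.4, -1.6, 5.3]
width: 0.27
```

Run:
```python
from h import *
hold(1)
go([.541,-.076,.1395],-.403)
```

```text
14.75 [-1.4 -1.6  5.3] [ 0.5417 -0.0742  0.1423]
t 14.8 tcp [ 0.5417 -0.0742  0.1427] w 0.269 F [-1.7 -2.1  4. ] yaw -0.394 q6 0.21
shift [-0.      0.0032 -0.0019] turn [-0.0005  0.0086  0.0003]
```

Request:
jog_arm --pt "0 0.0025 -0.0008 0 0 0 0.15" --pt "0 0.0028 0 0 0 0 0.15" --pt "0 0.0012 0 0 0 0 0.15"

```text
time: 15.18
tool_pos: [0.5422, -0.0742, 0.1397]
tcp_rot: [-1.549, 0.307, -0.308]
wrist_force: [-3.5, -1.8, 7.5]
width: 0.27
```

Run:
```python
from h import *
hold(12)
go([.4778,-.3097,.25],-.385)
```

```text
15.18 [-3.5 -1.8  7.5] [ 0.5422 -0.0742  0.1397]
15.22 [-2.9 -1.4  7.1] [ 0.5422 -0.0741  0.1398]
15.28 [-3.2 -0.   7.5] [ 0.5422 -0.0741  0.1398]
15.32 [-2.4 -1.4  8.4] [ 0.5422 -0.0742  0.1399]
15.38 [-3.9 -1.8  7.8] [ 0.5422 -0.0742  0.1398]
15.43 [-3.2 -1.   8.8] [ 0.5422 -0.0742  0.1398]
15.47 [-2.5 -0.4  7.8] [ 0.5422 -0.0742  0.1398]
15.53 [-2.9 -1.7  8.3] [ 0.5422 -0.0742  0.1398]
15.57 [-3.4 -1.1  7.2] [ 0.5422 -0.0742  0.1399]
15.62 [-3.7 -1.   8.7] [ 0.5422 -0.0742  0.1399]
15.68 [-3.9 -1.1  7.4] [ 0.5422 -0.0742  0.1398]
15.72 [-3.2 -1.1  7.5] [ 0.5422 -0.0742  0.1399]
t 15.78 tcp [ 0.5422 -0.0742  0.1399] w 0.272 F [-3.8 -1.1  8.3] yaw -0.392 q6 0.21
shift [ 0.0305 -0.11   -0.2423] turn [ 0.0003 -0.0069  0.0008]
```

Request:
jog_arm --pt "0 -0.04 0 0 0 0 0.15" --pt "0 -0.04 0 0 0 0 0.15" --pt "0 -0.035 0 0 0 0 0.15" --pt "0.006 0 -0.05 0 0 0 0.15" --pt "0.006 0 -0.05 0 0 0 0.15" --pt "0 0 0 0 0 0 0.15"

```text
time: 16.52
tool_pos: [0.5148, -0.1692, 0.257]
tcp_rot: [-1.548, 0.304, -0.3]
wrist_force: [-0.1, 1.3, -1.9]
width: 0.27
```

Run:
```python
from h import *
from scipy.optimize import least_squares
go([.478,-.310,.24],-.385)
for c in('side','scene','wrist'):
    p=read_camera(c)
    m=spotter.masks_of(p,'stand')
    for mm in m[:2]:
        w=world(p,mm['mask']); 
        if len(w)<30: continue
        print(c,round(mm['p'],2),np.round(mm['location']),len(w),w.min(0).round(3),w.max(0).round(3))
        r=w[(abs(w[:,2]-.070)<.005)]
        if len(r)>20:
            print(' rim',len(r),r.min(0).round(4),r.max(0).round(4),np.array(cv2.minEnclosingCircle((r[:,:2]*1000).astype(np.float32))[0]).round(1))
    cv2.imwrite(f'pics/7{c}.png',p['img'])
```

```text
t 16.52 tcp [ 0.5148 -0.1692  0.257 ] w 0.27 F [-0.1  1.3 -1.9] yaw -0.385 q6 0.02
shift [ 0.0189  0.0168 -0.1444] turn [-0.0008 -0.0001 -0.0025]
side 0.82 [321. 379.] 1931 [ 0.426 -0.353 -0.003] [ 0.53  -0.251  0.074]
 rim 604 [ 0.444  -0.3426  0.0653] [ 0.5112 -0.2753  0.0739] [ 477.9 -309.1]
scene 0.78 [202. 275.] 889 [ 0.437 -0.359 -0.006] [ 0.529 -0.257  0.076]
 rim 168 [ 0.4444 -0.3418  0.065 ] [ 0.5148 -0.2771  0.0728] [ 479.7 -308.2]
```

View pics/7side.png

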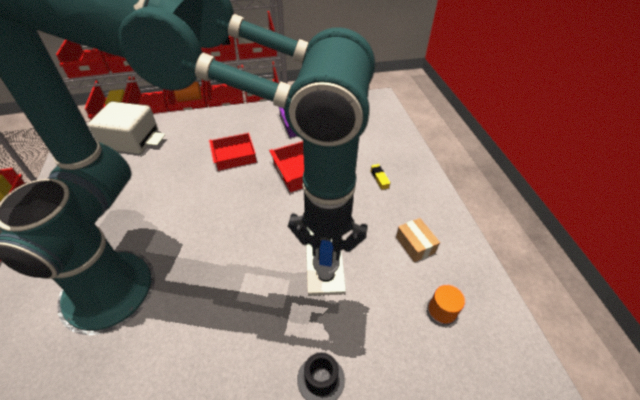

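Request:
jog_arm --pt "0.0063 0 -0.048 0 0 0 0.15" --pt "0.0063 0 -0.048 0 0 0 0.15" --pt "0.0063 0 -0.048 0 0 0 0.15" --pt "0 0 0 0 0 0 0.15"

```text
time: 17.32
tool_pos: [0.4817, -0.3057, 0.2555]
tcp_rot: [-1.548, 0.293, -0.289]
wrist_force: [0.4, 0.6, -2.1]
width: 0.27
```

Run:
```python
from h import *
R=go([.478,-.3095,.2],-.385)
s=readout.read_state()
for c in('wrist','side'):
    p=read_camera(c)
    hsv=cv2.cvtColor(p['img'],cv2.COLOR_BGR2HSV)
    for m in spotter.masks_of(p,'gauge')[:1]:
        w=world(p,m['mask']);l=(w-s['tool_pos'])@R   # tool coords
        for a in (.02,.03,.034,.04,.045,.055,.065,.08):
            q=l[abs(l[:,1]-a)<.003]
            q=q[(abs(q[:,0])<.04)&(abs(q[:,2])<.04)]
            if len(q)>5: print(c,a,len(q),q.min(0).round(4),q.max(0).round(4))
```

```text
t 17.32 tcp [ 0.4817 -0.3057  0.2555] w 0.27 F [ 0.4  0.6 -2.1] yaw -0.371 q6 -0.24
shift [-0.0018  0.0555 -0.005 ] turn [-0.0029  0.014  -0.0035]
wrist 0.02 246 [-0.0119  0.017   0.011 ] [0.012  0.0229 0.0136]
wrist 0.03 3105 [-0.0255  0.027  -0.0052] [0.0255 0.033  0.0268]
wrist 0.034 186 [-0.0242  0.0311  0.0102] [0.0236 0.0364 0.0268]
wrist 0.065 13 [-0.0059  0.0659  0.0167] [0.0032 0.068  0.0179]
side 0.02 15 [-0.0111  0.0182 -0.008 ] [ 0.0113  0.022  -0.0071]
side 0.03 250 [-0.0239  0.0272 -0.021 ] [0.0251 0.0326 0.0038]
side 0.034 30 [-0.0223  0.0311 -0.0206] [0.0253 0.0362 0.0019]
side 0.065 13 [-0.011   0.0631 -0.0114] [ 0.0095  0.0672 -0.008 ]
```

Request:
jog_arm --pt "-0.0018 0.025 -0.006 -0.003 0.014 -0.003 0.15" --pt "0 0.025 0 0 0 0 0.15" --pt "0 0 0 0 0 0 0.15" --pt "0 0 0 0 0 0 0.15"

```text
time: 18.02
tool_pos: [0.4814, -0.3026, 0.2064]
tcp_rot: [-1.55, 0.292, -0.295]
wrist_force: [0.3, -0.4, -0.7]
width: 0.268
```

Run:
```python
from h import *
R=go([.478,-.3095,.125],-.385)
```

```text
t 18.02 tcp [ 0.4814 -0.3026  0.2064] w 0.268 F [ 0.3 -0.4 -0.7] yaw -0.374 q6 -0.23
shift [-0.0008  0.0814 -0.0078] turn [-0.0016  0.0109  0.002 ]
```

Request:
jog_arm --pt "-0.0008 0.01 -0.0075 0 0 0 0.15" --pt "0 0 0 0 0 0 0.15" --pt "0 0 0 0 0 0 0.15"

```text
time: 18.4
tool_pos: [0.4791, -0.3101, 0.1983]
tcp_rot: [-1.551, 0.288, -0.297]
wrist_force: [-0.8, 0.3, -1.2]
width: 0.274
```

Run:
```python
from h import *
R=go([.478,-.3095,.125],-.385)
```

```text
t 18.4 tcp [ 0.4791 -0.3101  0.1983] w 0.274 F [-0.8  0.3 -1.2] yaw -0.373 q6 -0.25
shift [-0.0016  0.0733  0.0001] turn [-0.0006  0.0118  0.0058]
```

Request:
jog_arm --pt "-0.0015 0.015 0 0 0 0.005 0.15" --pt "0 0.015 0 0 0 0 0.15" --pt "0 0.01 0 0 0 0 0.15" --pt "0 0 0 0 0 0 0.15"

```text
time: 18.9
tool_pos: [0.477, -0.3093, 0.1547]
tcp_rot: [-1.55, 0.294, -0.292]
wrist_force: [-0.4, -0.2, -2.1]
width: 0.275
```

Run:
```python
from h import *
R=go([.478,-.3095,.107],-.385)
```

```text
t 18.9 tcp [ 0.477  -0.3093  0.1547] w 0.275 F [-0.4 -0.2 -2.1] yaw -0.374 q6 -0.25
shift [0.001  0.0477 0.0001] turn [-0.001   0.0113 -0.0011]
```

Request:
jog_arm --pt "0.001 0.015 0 0 0 0 0.15" --pt "0 0.015 0 0 0 0 0.15" --pt "0 0.009 0 0 0 0 0.15" --pt "0 0 0 0 0 0 0.15"

```text
time: 19.4
tool_pos: [0.478, -0.3095, 0.1125]
tcp_rot: [-1.549, 0.294, -0.292]
wrist_force: [-0.9, -0.5, -0.2]
width: 0.275
```

Run:
```python
from h import *
R=go([.478,-.3095,.107],-.385)
```

```text
t 19.4 tcp [ 0.478  -0.3095  0.1125] w 0.275 F [-0.9 -0.5 -0.2] yaw -0.374 q6 -0.25
shift [0.     0.0055 0.    ] turn [-0.0012  0.0113 -0.0016]
```

Request:
jog_arm --pt "0 0.004 0 0 0 0 0.15" --pt "0 0.001 0 0 0 0 0.15" --pt "0 0 0 0 0 0 0.15"

```text
time: 19.77
tool_pos: [0.4787, -0.31, 0.1082]
tcp_rot: [-1.55, 0.293, -0.293]
wrist_force: [-0.9, 0.0, -2.0]
width: 0.275
```

Run:
```python
from h import *
R=go([.478,-.3095,.107],-.385)
```

```text
t 19.77 tcp [ 0.4787 -0.31    0.1082] w 0.275 F [-0.9  0.  -2. ] yaw -0.374 q6 -0.25
shift [-0.0008  0.0012  0.0003] turn [-0.0007  0.0114  0.0002]
```

Essentially on the rim (1 mm). Open and rise.

Request:
jog_arm --pt "0 0.001 0 0 0 0 0.15" --pt "0 0 0 0 0 0 0.5" --pt "0 0 0 0 0 0 1" --pt "0 0 0 0 0 0 1" --pt "0 0 0 0 0 0 1" --pt "0 -0.03 0 0 0 0 1" --pt "0 -0.05 0 0 0 0 1" --pt "0 -0.06 0 0 0 0 1" --pt "0 0 0 0 0 0 1"

```text
time: 20.9
tool_pos: [0.479, -0.3104, 0.2522]
tcp_rot: [-1.551, 0.292, -0.295]
wrist_force: [-0.0, 0.7, -0.6]
width: 1.001
```

Run:
```python
from h import *
p=read_camera('wrist')
hsv=cv2.cvtColor(p['img'],cv2.COLOR_BGR2HSV)
m=(abs(hsv[...,0].astype(int)-112)<12)&(hsv[...,1]>120)
w=world(p,m);w=w[abs(w[:,2]-.128)<.01];print(len(w),w[:,2].mean(),cv2.minAreaRect((w[:,:2]*1000).astype(np.float32)))
m=spotter.masks_of(p,'gauge')[0];w=world(p,m['mask']);r=w[abs(w[:,2]-.078)<.003];print(len(r),r.min(0),r.max(0))
# approach middle buffer, jaw along tray x (-8.6deg)
go([.552,.0115,.2],-.15)
```

```text
929 0.12810353173574002 ((479.77313232421875, -309.1698913574219), (24.058650970458984, 23.857601165771484), 69.13159942626953)
1245 [ 0.45499198 -0.33379239  0.07535021] [ 0.50538948 -0.28372179  0.08099962]
t 21.0 tcp [ 0.4763 -0.3085  0.2463] w 0.997 F [-0.2 -0.3 -0.1] yaw -0.374 q6 -0.25
shift [-0.0459  0.0476  0.3254] turn [-0.0037 -0.2236 -0.0077]
```

Request:
jog_arm --pt "-0.0075 0 0.054 0 0 0 1" --pt "-0.0075 0 0.054 0 0 0 1" --pt "-0.0075 0 0.054 0 0 0 1" --pt "-0.0075 0 0.054 0 0 0 1" --pt "-0.0075 0 0.054 0 0 0 1" --pt "-0.0075 0 0.04 0 0 0 1" --pt "0 0.02 0 0 -0.11 0 1" --pt "0 0 0 0 -0.11 0 1" --pt "0 0 0 0 0 0 1"

```text
time: 22.12
tool_pos: [0.5378, 0.0083, 0.2052]
tcp_rot: [-1.559, 0.149, -0.086]
wrist_force: [-0.2, 0.3, -0.2]
width: 1.002
```

Run:
```python
from h import *
go([.552,.0115,.15],-.15)
p=read_camera('wrist')
for m in spotter.masks_of(p,'buffer_a'):
    w=world(p,m['mask']); w=w[(w[:,2]>.053)&(w[:,2]<.062)]
    if len(w)>20: print(round(m['p'],2),len(w),w.min(0).round(4),w.max(0).round(4),cv2.minEnclosingCircle((w[:,:2]*1000).astype(np.float32)))
m=spotter.masks_of(p,'tray')
if m:
    w=world(p,m[0]['mask']);w=w[abs(w[:,2]-.016)<.004];print(cv2.minAreaRect((w[:,:2]*1000).astype(np.float32)))
cv2.imwrite('pics/8.png',p['img'])
```

```text
t 22.12 tcp [0.5378 0.0083 0.2052] w 1.002 F [-0.2  0.3 -0.2] yaw -0.15 q6 0.11
shift [0.0158 0.0546 0.005 ] turn [-0.0056  0.0002 -0.0411]
0.88 2060 [0.5467 0.0768 0.0531] [0.5856 0.1158 0.0596] ((565.7222900390625, 95.96354675292969), 20.04218101501465)
0.82 1605 [ 0.5311 -0.0081  0.0531] [0.569  0.0317 0.059 ] ((550.2493286132812, 11.776836395263672), 19.928815841674805)
0.7 1289 [ 0.5203 -0.0937  0.053 ] [ 0.559  -0.0543  0.0593] ((540.0418090820312, -74.11678314208984), 19.972454071044922)
((551.9918212890625, 10.504379272460938), (271.1938781738281, 90.75628662109375), 80.80782318115234)
```

View pics/8.png

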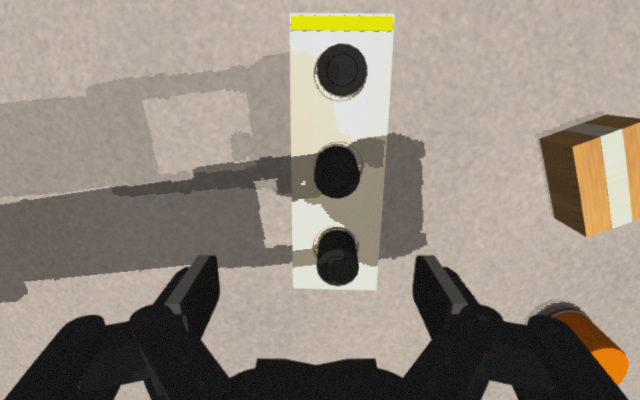

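Request:
jog_arm --pt "0.015 0.02 0.005 -0.005 0 -0.04 1" --pt "0 0.03 0 0 0 0 1" --pt "0 0.03 0 0 0 0 1" --pt "0 0 0 0 0 0 1" --pt "0 0 0 0 0 0 1"

```text
time: 22.9
tool_pos: [0.556, 0.0089, 0.1264]
tcp_rot: [-1.567, 0.12, -0.131]
wrist_force: [-0.8, -0.5, 0.4]
width: 0.998
```

Run:
```python
from h import *
go([.5508,.0118,.044],-.15)
```

```text
t 22.9 tcp [0.556  0.0089 0.1264] w 0.998 F [-0.8 -0.5  0.4] yaw -0.16 q6 0.13
shift [-0.0061  0.0824  0.002 ] turn [-0.001  -0.01    0.0069]
```

Request:
jog_arm --pt "-0.006 0.02 0.002 0 -0.01 0.007 1" --pt "0 0.02 0 0 0 0 1" --pt "0 0.02 0 0 0 0 1" --pt "0 0 0 0 0 0 1" --pt "0 0 0 0 0 0 1"

```text
time: 23.52
tool_pos: [0.5525, 0.0122, 0.0672]
tcp_rot: [-1.566, 0.113, -0.122]
wrist_force: [0.5, -0.4, -0.9]
width: 0.997
```

Run:
```python
from h import *
go([.5508,.0118,.043],-.15)
```

```text
t 23.52 tcp [0.5525 0.0122 0.0672] w 0.997 F [ 0.5 -0.4 -0.9] yaw -0.15 q6 0.12
shift [-0.0017  0.0242 -0.0007] turn [-0.0021  0.0004  0.0058]
```

Request:
jog_arm --pt "-0.0017 0.014 -0.0007 -0.002 0 0.006 1" --pt "0 0.011 0 0 0 0 1" --pt "0 0 0 0 0 0 1" --pt "0 0 0 0 0 0 0.35" --pt "0 0 0 0 0 0 0.35" --pt "0 0 0 0 0 0 0.35" --pt "0 0 0 0 0 0 0.35" --pt "0 0 0 0 0 0 0.35" --force 50

```text
time: 24.52
tool_pos: [0.5523, 0.0118, 0.0428]
tcp_rot: [-1.567, 0.115, -0.12]
wrist_force: [-0.1, 0.9, -2.4]
width: 0.447
```

Run:
```python
from h import *
go([.5508,.0118,.043],-.15)
```

```text
t 24.52 tcp [0.5523 0.0118 0.0428] w 0.447 F [-0.1  0.9 -2.4] yaw -0.15 q6 0.13
shift [-0.0015 -0.0002 -0.0002] turn [-0.0005  0.0004  0.0031]
```

Request:
jog_arm --pt "0 -0.03 0 0 0 0 0.35" --pt "0 -0.04 0 0 0 0 0.35" --pt "0 -0.04 0 0 0 0 0.35" --pt "0 -0.02 0 0 0 0 0.35" --pt "0 0 0 0 0 0 0.35"

```text
time: 25.15
tool_pos: [0.5498, 0.0118, 0.174]
tcp_rot: [-1.568, 0.119, -0.116]
wrist_force: [-0.1, 0.3, -1.4]
width: 0.448
```

Run:
```python
from h import *
p=read_camera('side')
for c in('side','wrist'):
    p=read_camera(c);hsv=cv2.cvtColor(p['img'],cv2.COLOR_BGR2HSV);h=hsv[...,0].astype(int)
    red=((h<6)|(h>174))&(hsv[...,1]>150)
    w=world(p,red);w=w[(w[:,2]>.045)&(w[:,2]<.065)&(abs(w[:,0]-.558)<.15)&(abs(w[:,1]-.322)<.14)]
    print(c,len(w),cv2.minAreaRect((w[:,:2]*1000).astype(np.float32)))
    for m in spotter.masks_of(p,'buffer_a'):
        w=world(p,m['mask'])
        if len(w)>20: print(c,round(m['p'],2),np.round(m['location']),len(w),w.min(0).round(3),w.max(0).round(3))
go([.558,.322,.18],-.15)
cv2.imwrite('pics/9.png',p['img'])
```

```text
side 270 ((527.7034912109375, 313.90985107421875), (119.79486846923828, 157.0967254638672), 11.077970504760742)
side 0.84 [325. 270.] 358 [ 0.52  -0.095  0.009] [ 0.568 -0.027  0.061]
side 0.7 [322. 211.] 396 [ 0.529 -0.009  0.017] [0.593 0.097 0.189]Traceback (most recent call last):
  File "<stdin>", line 6, in <module>
  File "h.py", line 8, in world
    n=cv2.undistortPoints(np.stack([u,v],1).astype(float).reshape(-1,1,2),K,D).reshape(-1,2)
      ~~~~~~~~~~~~~~~~~~~^^^^^^^^^^^^^^^^^^^^^^^^^^^^^^^^^^^^^^^^^^^^^^^^^^^^^
cv2.error: OpenCV(4.12.0) /io/opencv/modules/calib3d/src/undistort.dispatch.cpp:347: error: (-215:Assertion failed) CV_IS_MAT(_src) && CV_IS_MAT(_dst) && (_src->rows == 1 || _src->cols == 1) && (_dst->rows == 1 || _dst->cols == 1) && _src->cols + _src->rows - 1 == _dst->rows + _dst->cols - 1 && (CV_MAT_TYPE(_src->type) == CV_32FC2 || CV_MAT_TYPE(_src->type) == CV_64FC2) && (CV_MAT_TYPE(_dst->type) == CV_32FC2 || CV_MAT_TYPE(_dst->type) == CV_64FC2) in function 'cvUndistortPointsInternal'
```

Request:
jog_arm --pt "-0.0064 0 0.05 0 0 0 0.35" --pt "-0.0064 0 0.05 0 0 0 0.35" --pt "-0.0064 0 0.05 0 0 0 0.35" --pt "-0.0064 0 0.05 0 0 0 0.35" --pt "-0.0064 0 0.05 0 0 0 0.35" --pt "0 0 0 0 0 0 0.35"

```text
time: 26.1
tool_pos: [0.5487, 0.2686, 0.1589]
tcp_rot: [-1.574, 0.139, -0.102]
wrist_force: [-0.2, -0.8, -1.7]
width: 0.448
```

Run:
```python
from h import *
for c in('scene','wrist'):
    p=read_camera(c)
    for m in spotter.masks_of(p,'bin'):
        w=world(p,m['mask']);w=w[(w[:,2]>.05)&(w[:,2]<.062)]
        if len(w)>20: print(c,round(m['p'],2),len(w),cv2.minAreaRect((w[:,:2]*1000).astype(np.float32)))
go([.558,.322,.18])
cv2.imwrite('pics/9.png',p['img'])
```

```text
scene 0.84 203 ((560.1888427734375, 323.61346435546875), (178.38829040527344, 156.67405700683594), 13.436797142028809)
scene 0.74 259 ((608.8373413085938, 577.9609375), (183.0288543701172, 160.35337829589844), 8.008451461791992)
wrist 0.8 7967 ((556.9299926757812, 324.7994384765625), (179.1551971435547, 157.72642517089844), 13.638650894165039)
t 26.3 tcp [0.5492 0.2643 0.1595] w 0.447 F [ 0.7  0.2 -2. ] yaw -0.158 q6 0.56
shift [-0.0008 -0.021   0.0582] turn [ 0.0094  0.0001 -0.0224]
```

View pics/9.png

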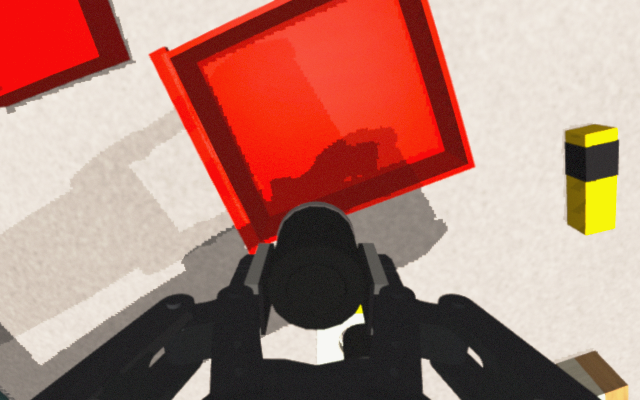

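Request:
jog_arm --pt "0 -0.01 0.03 0.009 0 -0.022 0.35" --pt "0 0 0.03 0 -0.13 0 0.35" --pt "0 0 0 0 -0.13 0 0.35" --pt "0 0 0 0 -0.13 0 0.35" --pt "0 0 0 0 0 0 0.35" --pt "0 0 0 0 0 0 0.35"

```text
time: 27.05
tool_pos: [0.5606, 0.3152, 0.1683]
tcp_rot: [-1.566, -0.178, 0.181]
wrist_force: [0.1, 0.3, -1.1]
width: 0.446
```

Run:
```python
from h import *
go([.558,.324,.09],.237)
```

```text
t 27.05 tcp [0.5606 0.3152 0.1683] w 0.446 F [ 0.1  0.3 -1.1] yaw 0.228 q6 0.25
shift [-0.0004  0.0782  0.0093] turn [ 0.0025 -0.0086 -0.0026]
```

Request:
jog_arm --pt "0 0.02 0.009 0.002 -0.008 -0.002 0.35" --pt "0 0.03 0 0 0 0 0.35" --pt "0 0.03 0 0 0 0 0.35" --pt "0 0.015 0 0 0 0 0.35" --pt "0 0 0 0 0 0 0.35" --pt "0 0 0 0 0 0 0.35"

```text
time: 27.8
tool_pos: [0.5573, 0.3244, 0.0669]
tcp_rot: [-1.563, -0.18, 0.183]
wrist_force: [0.4, -0.4, -1.5]
width: 0.445
```

Run:
```python
from h import *
go([.558,.324,.041],.237)
```

```text
t 27.8 tcp [0.5573 0.3244 0.0669] w 0.445 F [ 0.4 -0.4 -1.5] yaw 0.231 q6 0.26
shift [ 0.0007  0.0259 -0.0005] turn [-0.0003 -0.0057 -0.0019]
```

Request:
jog_arm --pt "0 0.012 0 0 0 -0.002 0.35" --pt "0 0.009 0 0 0 0 0.35" --pt "0 0.002 0 0 0 0 0.35" --pt "0 0 0 0 0 0 0.35"

```text
time: 28.3
tool_pos: [0.5591, 0.3254, 0.0451]
tcp_rot: [-1.561, -0.185, 0.178]
wrist_force: [-0.1, -0.5, -1.2]
width: 0.448
```

Run:
```python
from h import *
go([.558,.324,.041],.237)
```

```text
t 28.3 tcp [0.5591 0.3254 0.0451] w 0.448 F [-0.1 -0.5 -1.2] yaw 0.231 q6 0.26
shift [-0.0014  0.0041 -0.0011] turn [-0.0015 -0.0059  0.0049]
```

Request:
jog_arm --pt "0 0.003 0 0 0 0.004 0.35" --pt "0 0.0015 0 0 0 0 0.35" --pt "0 0.001 0 0 0 0 0.35"

```text
time: 28.68
tool_pos: [0.5597, 0.3257, 0.0407]
tcp_rot: [-1.561, -0.182, 0.18]
wrist_force: [-3.1, -1.5, 7.2]
width: 0.449
```

Run:
```python
from h import *
go([.558,.324,.041],.237)
```

```text
t 28.68 tcp [0.5597 0.3257 0.0407] w 0.449 F [-3.1 -1.5  7.2] yaw 0.231 q6 0.26
shift [-0.002  -0.0003 -0.0013] turn [-0.0018 -0.006   0.0017]
```

On the floor. Release and rise.

Request:
jog_arm --pt "0 0 0 0 0 0 0.6" --pt "0 0 0 0 0 0 0.85" --pt "0 0 0 0 0 0 0.85" --pt "0 0 0 0 0 0 0.85" --pt "0 -0.03 0 0 0 0 0.85" --pt "0 -0.05 0 0 0 0 0.85" --pt "0 -0.06 0 0 0 0 1" --pt "0 -0.06 0 0 0 0 1" --pt "0 0 -0.06 0 0 0 1" --pt "0 0 0 0 0 0 1"

```text
time: 29.92
tool_pos: [0.5737, 0.2659, 0.2468]
tcp_rot: [-1.562, -0.185, 0.181]
wrist_force: [-1.0, 0.4, -0.1]
width: 0.997
```

Run:
```python
from h import *
ims=[]
for c in('scene','side','wrist'):
    p=read_camera(c);ims.append(p['img'])
    for t in ('buffer_a','gauge','filter','carton','plugbox'):
      for m in spotter.masks_of(p,t):
        w=world(p,m['mask'])
        if len(w)<20 or m['p']<.4: continue
        top=w[w[:,2]>np.percentile(w[:,2],95)-.006]
        print(c,t,round(m['p'],2),np.round(m['location']),'topmid',((np.percentile(top,2,0)+np.percentile(top,98,0))/2).round(3))
go([.558,.324,.2])
cv2.imwrite('pics/10.png',cv2.resize(np.vstack(ims[1:]),(480,600)))
```

```text
scene buffer_a 0.65 [278. 243.] topmid [ 0.544 -0.074  0.055]
scene buffer_a 0.61 [368. 189.] topmid [0.565 0.326 0.054]
scene buffer_a 0.48 [321. 217.] topmid [0.569 0.097 0.055]
scene gauge 0.79 [202. 266.] topmid [ 0.483 -0.31   0.126]
scene filter 0.68 [286. 317.] topmid [ 0.79  -0.221  0.076]
scene filter 0.52 [363. 190.] topmid [0.559 0.323 0.054]
scene carton 0.73 [341. 285.] topmid [ 0.801 -0.026  0.05 ]
scene plugbox 0.7 [395. 241.] topmid [0.782 0.233 0.027]
scene plugbox 0.7 [279. 241.] topmid [ 0.544 -0.074  0.055]
side buffer_a 0.61 [305. 166.] topmid [0.56  0.324 0.055]
side buffer_a 0.56 [327. 271.] topmid [ 0.54  -0.074  0.057]
side buffer_a 0.54 [323. 216.] topmid [0.565 0.097 0.057]
side gauge 0.79 [324. 365.] topmid [ 0.48  -0.309  0.128]
side gauge 0.44 [308. 160.] topmid [0.559 0.326 0.055]
side filter 0.91 [445. 308.] topmid [ 0.784 -0.222  0.076]
side carton 0.6 [417. 241.] topmid [ 0.795 -0.027  0.051]
side plugbox 0.84 [378. 177.] topmid [0.781 0.231 0.027]
side plugbox 0.44 [306. 160.] topmid [0.559 0.324 0.055]
wrist buffer_a 0.98 [316. 111.] topmid [0.56  0.325 0.054]
wrist buffer_a 0.62 [275. 305.] topmid [0.566 0.098 0.055]
wrist carton 0.74 [275. 306.] topmid [0.566 0.098 0.055]
wrist plugbox 0.73 [479. 232.] topmid [0.779 0.233 0.026]
t 30.82 tcp [0.5729 0.2689 0.246 ] w 1.001 F [ 0.8 -0.2  0.6] yaw 0.236 q6 0.16
shift [-0.0016  0.0461  0.0569] turn [-0.0017  0.      0.0018]
```

View pics/10.png

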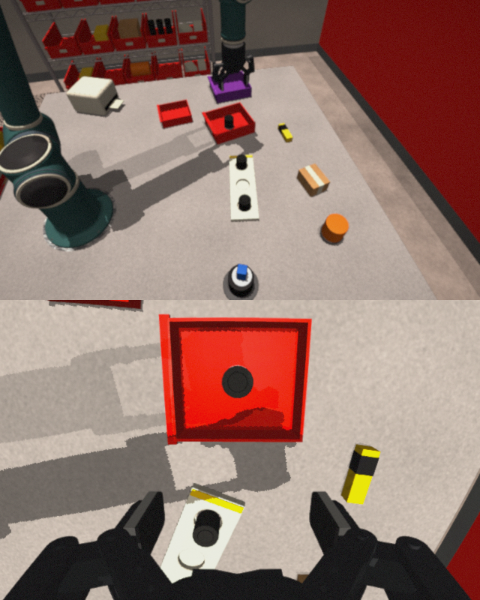

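All in place: the buffer stands in the large red bin, the other two are in their pockets, and the gauge is in its stand.

```bash
python3 -c "
from h import *
print(bot.finish_job())"
```

```text
the job is handed in; nothing more can be done
None
```

I tested all three buffers in order. The middle one is perished, and it now stands in the large red bin. The gauge is back in its stand, and I handed the job in at about 31 s of the 67 s allowed.

| Buffer | Force (wrist reading plus gauge weight) | Pin sink (estimated) | Result |
|---|---|---|---|
| Next to yellow strip | about 9.6 N | about 2 mm | sound |
| Middle | about 9.1 N | about 9 mm | perished |
| Last | about 9.5 N | about 2 mm | sound |

Each press was held steady for about 0.6 s. The sink figures come from the tool's travel and the pin spring rate, because the pin itself was not visible.

**First buffer:** my first hold sagged to about 6.4 N, so I pressed again on the same buffer and held it properly.

**Sideways force:** the wrist also showed about 3 N sideways during the presses. I did not explain it.

**Last checks:**
- **Perished buffer:** its top is at (0.560, 0.325, 0.055), so it is upright on the bin floor and within about 2 mm of the bin's centre.
- **Sound buffers:** both are in their pockets, within about 2 mm of where they started.
- **Gauge:** its top is at 0.128 m, so the flange is on the rim. It is about 2 mm off the stand's axis.
- **Bystanders:** none moved by more than about 2 mm.
- **Gripper:** open, and clear of everything.

No final check failed. The networks gave a few wrong labels, such as the binned buffer also reported as gauge, filter or plugbox, but these were clear from the pictures.

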